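# Wipe clay-seal chips off the glass into the catch tray

### The job

Take the scraper block by its handle, set it down on the glass at the closed end behind the clay chips, and wipe all five chips along between the rails, over the open end into the catch tray, keeping the block flat and lightly pressed on the glass all the way to that edge; the glass is thin, so never lean hard on it. Then stand the scraper back on the middle of its grey pad, lined up with the pad as before, and let go. Do not touch the chips with the fingers and leave the bottle, cup, jar and magnifier where they are.

Things in the scene. Friction and masses are not known exactly. Their poses are not given: they have to be found in the camera images.
- station: Fixed wiping station, long axis x; origin midway between its rails, 0 to 15 mm over the table. Thin pale blue glass, x -140 to +110 mm, y +-62 mm, top 50 mm over the origin. Aluminium rails 13 mm thick, inner faces at y +-62 mm, x -153 to +253 mm, tops 12 mm over the glass; a cross wall of that height closes the x -140 mm end. The glass breaks above 40 N; a wiping press is over 2 N.
- glass_edge (a point): Middle of the open end of the glass, on its top face, where the chips drop off into the tray.
- tray_in (a point): Centre of the black floor of the catch tray, part of the station, beyond the open end of the glass: 130 mm (station x) by 124 mm inside, floor 46 mm below the glass top, end wall level with the glass, rails at the sides.
- scraper: Loose scraper block, 250 g, symmetric about both upright mid planes. Orange base 34 mm (x) by 114 mm (y) by 20 mm high with a black rubber underside; on top a dark wooden handle 22 mm (x) by 80 mm (y), from 20 to 68 mm above the underside, to be gripped across x. Origin: centre of the underside, z up. With its y across the rails it has 5 mm of play on each side.
- pad: Fixed grey felt parking pad for the scraper, 90 mm (x) by 150 mm (y) by 4 mm thick. Origin: centre of the underside, on the table. The scraper starts on it, its y roughly along the pad's y.
- chip0: Loose terracotta chip of a broken clay seal, 28 x 22 x 6 mm, 10 g, lying flat on the glass. Origin: centre of the underside.
- chip1: Loose terracotta chip of a broken clay seal, 28 x 22 x 6 mm, 10 g, lying flat on the glass. Origin: centre of the underside.
- chip2: Loose terracotta chip of a broken clay seal, 28 x 22 x 6 mm, 10 g, lying flat on the glass. Origin: centre of the underside.
- chip3: Loose terracotta chip of a broken clay seal, 28 x 22 x 6 mm, 10 g, lying flat on the glass. Origin: centre of the underside.
- chip4: Loose terracotta chip of a broken clay seal, 28 x 22 x 6 mm, 10 g, lying flat on the glass. Origin: centre of the underside.
- bottle: Bystander: closed amber bottle, 54 mm diameter, 105 mm high. Origin: centre of the underside.
- beaker: Bystander: clear cup, 68 mm across the rim, 85 mm high. Origin: centre of the underside.
- jar: Bystander: small glass jar with black cap, 56 mm diameter, 70 mm high. Origin: centre of the underside.
- magnifier: Bystander: black hand magnifier lying flat, lens ring 80 mm diameter and 10 mm thick, 14 mm handle reaching 137 mm from the lens centre along -x. Origin: under the lens centre.
There are look-alikes about, which are no part of the job. Several things have the shape of the pad; the one meant has the colours described above.

How it is judged:
By the outcome, as a careful person would: the job done as asked, in the order asked, and still so for the second after the job is handed in, with the robot touching nothing.
It also fails if it takes over 64 s, if anything falls off the work surface, if the arm or the gripper's body presses on something with over 40 N, if the wrist force passes 120 N, or if a joint passes its speed limit or range.

### The arm

A 6-joint arm with a two-finger parallel gripper is mounted at the origin on the work surface. World frame = base frame: x ahead of the robot, y to its left, z up, the work surface at z = 0. Lengths are in m, angles in degrees, forces in N, time in s.
With the tool pointing down it reaches from about 0.375 to 0.9 m from the base axis. Payload 3.1 kg.
Tool frame: the origin (TCP) lies at the very end of the fingers, on their centre line; the grasp point (between the pads) lies 19 mm behind it (bot.tcp_to_grasp is the distance from the TCP to the grasp point, in m); z points along the fingers, y is the line along which they close (so a half turn about z gives the same grasp; the last joint's range is limited). The gripper opens to 87 mm and grips with 3 to 60 N. Pads are 19 mm wide; open, the fingers measure 117 mm over their backs; the gripper's body (75 mm by 190 mm) begins 51 mm behind the grasp point.
Start: joints at [-81.962, 30.224, 82.088, -0, 67.689, -10.227], TCP at [0.196, -0.593, 0.223] pointing down, gripper open.
Joint ranges: [-176.69, 176.69], [-43.24, 126.21], [12.49, 139.97], [-82, 262], [0, 151.66], [-163.58, 163.58]. Speed limits (degrees/s): [159.86, 159.86, 180, 180, 180, 180].

### API

Orientations are given as a 3x3 rotation matrix whose columns are the frame's x, y, z axes.
In Python, from rig import telemetry, capture, camera_info, job, bot gives the robot as it stands. The module is installed in compiled form; this text tells all that it offers.
- The arm moves only by the tool carry_out, never from a script. Its argument "deltas" is a list that holds one entry, the list of rows, each a list of 7 numbers: the shift along the tool's x, y, z scaled (see below), then the turn, a rotation vector about the tool's x, y, z scaled (see below), then the closure, from -1 (fully open) to 1 (shut). In form: [[[dx, dy, dz, ax, ay, az, claw], ...]]. A call has exactly 10 rows; each row is the pose to reach, as a shift and turn from the pose commanded when the call began, along the tool's axes at that moment, turning the shorter way round; what a row does not reach only later rows make up. The controller multiplies each number of a shift by 15 cm and each number of a turn by 360 degrees. A row lasts 1/12 s, in which the tool goes at most 41.7 mm and 7.16 degrees, less where a joint would pass 70% of its speed; a pose out of reach is approached as far as the arm can. A call with a number of a shift or a turn outside -1 to 1 is refused whole. A call with a gripper value outside its range is refused whole. The fingers move at their own pace and stop on an object; the grip force is fixed at half the most. Time passes only in rows, so rows that repeat a pose let the fingers close, or fill a call up. It gives the time, the measured TCP pose, the force, the opening and the grip force at its end, in the units of the state.
- telemetry.read_state(): the state, without advancing time (a new reading comes with each control period).
- capture(name): name is "side" or "top"; returns the picture (420x560x3 uint8, red, green, blue); there is no depth.
- camera_info(name): a dict with "mtx" (3x3 intrinsics, pixels), "cam_to_world" (4x4, takes a point from camera to world coordinates). Camera axes: x right, y down, z forward; pixel columns grow to the right and rows downward; lengths in m; the calibration is good to about 2 mm. A picture is of the moment at which its call begins. camera_info takes no time and is no camera call.
- job.hand_in(): hands the job in; it is judged then, once.
The state is a dict: "time_s": time; "joint_positions": joint angles; "qvel": joint speeds; "tau": joint torques, N m; "position": TCP position; "tcp_rot": TCP orientation; "force": force on the tool from outside, world axes, zero at the start; "moment": the same for the moment, N m; "opening": opening from 0.0 (shut) to 1.0 (fully open); "grasp_force": force on a finger pad.
Only numpy, scipy, OpenCV 4.12 (cv2) and the standard library are available. Lean on these libraries where they do the work, as an engineer would, in place of code of your own. Each camera call takes 0.05 s, during which the arm holds its last target. There are 200 camera calls.

## Working session

There is one attempt and no reset: what is moved stays moved. The work goes in short steps, Python scripts to look and compute and a tool call to move; the robot and the scene stay as the last step left them, time stands still between calls to the robot, and variables do not carry over. Pictures are saved under pics/ and viewed, at most 10 in all, crops included, and the job is handed in when it is done.

Besides the shell and the picture viewer there is one more tool, called after "Call:" as a command line: name --argument value ..., lists and objects as JSON in quotes. carry_out: Moves the arm, as the interface text tells. Its arguments: {"type":"object","properties":{"deltas":{"type":"array","items":{"type":"array","items":{"type":"array","items":{"type":"number"}}}}},"required":["deltas"]}

```bash
mkdir -p pics; python3 - <<'E'
from rig import telemetry, capture, camera_info, bot
import cv2,numpy as np
np.set_printoptions(precision=4,suppress=True)
for n in("side","top"):
    cv2.imwrite(f"pics/{n}0.png",cv2.resize(capture(n)[:,:,::-1],(800,600),interpolation=cv2.INTER_CUBIC))
    i=camera_info(n);print(n,i["mtx"],i["cam_to_world"])
s=telemetry.read_state();print(s)
E
```

```text
side [[444.851    0.     282.2428]
 [  0.     444.851  211.8672]
 [  0.       0.       1.    ]] [[-0.9975 -0.064   0.0315  0.4834]
 [-0.0682  0.7269 -0.6834  0.8283]
 [ 0.0208 -0.6838 -0.7294  1.0514]
 [ 0.      0.      0.      1.    ]]
top [[387.1614   0.     280.6672]
 [  0.     387.1614 210.8111]
 [  0.       0.       1.    ]] [[-0.0229 -0.9913  0.1296  0.3942]
 [-0.9991  0.0182 -0.037  -0.0953]
 [ 0.0343 -0.1303 -0.9909  0.9807]
 [ 0.      0.      0.      1.    ]]
{'time_s': 0.1, 'joint_positions': array([-81.9629,  30.2709,  82.1484,   0.0018,  67.6901, -10.2294]), 'qvel': array([-0.0655, -0.1783, -0.1495,  0.0364,  0.0144, -0.007 ]), 'tau': array([ -0.0001, -44.0987, -17.7151,   0.0635,   0.0534,  -0.    ]), 'position': array([ 0.1958, -0.5928,  0.2217]), 'tcp_rot': array([[ 0.9496,  0.3134, -0.0002],
       [ 0.3134, -0.9496,  0.0019],
       [ 0.0004, -0.0019, -1.    ]]), 'force': array([-0.6289,  0.9083, -0.6113]), 'moment': array([-0.0418, -0.0259, -0.0223]), 'grasp_force': 0.0, 'opening': 0.9982113756416138}
```

View pics/side0.png

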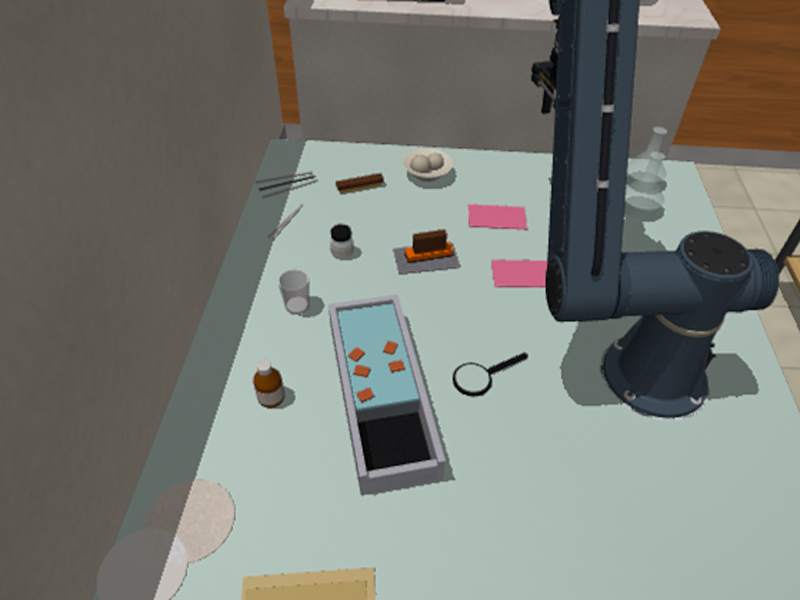

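View pics/top0.png

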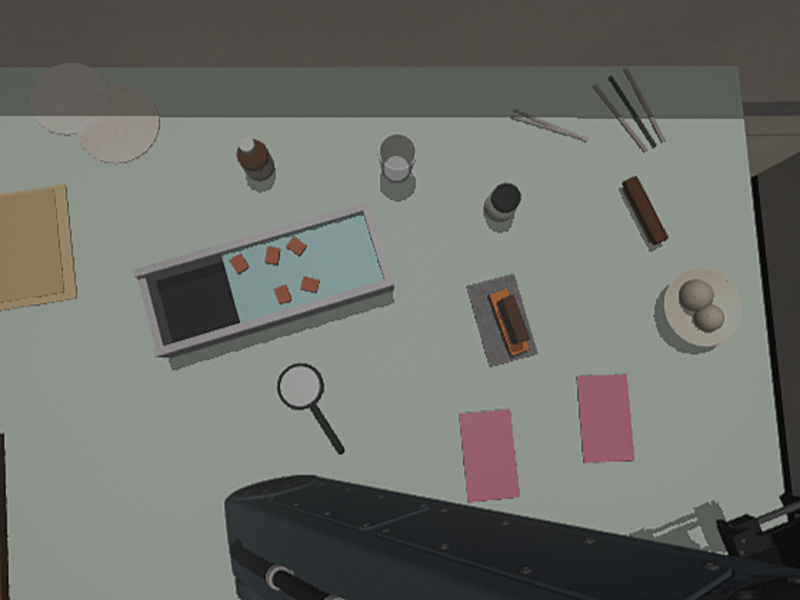

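Top: the station has its open end on the left (about 190,310) and closed end on the right (380,250); the scraper is on the grey pad at (505,320). Next I'll enlarge both.

```bash
python3 - <<'E'
from rig import capture
import cv2,numpy as np
t=capture("top")[:,:,::-1];s=capture("side")[:,:,::-1]
cv2.imwrite("pics/c1.png",cv2.resize(t[140:255,90:280],None,fx=4,fy=4,interpolation=cv2.INTER_CUBIC))
a=cv2.resize(t[185:265,320:385],None,fx=6,fy=6,interpolation=cv2.INTER_CUBIC) #390x480
b=cv2.resize(s[155:195,270:328],None,fx=7,fy=7,interpolation=cv2.INTER_CUBIC) #406x280
c=np.zeros((480,796,3),np.uint8);c[:480,:390]=a;c[:280,390:]=b
cv2.imwrite("pics/c2.png",c)
cv2.imwrite("pics/c3.png",cv2.resize(s[200:350,220:320],None,fx=4,fy=4,interpolation=cv2.INTER_CUBIC))
E
```

```text
(no output)
```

View pics/c1.png

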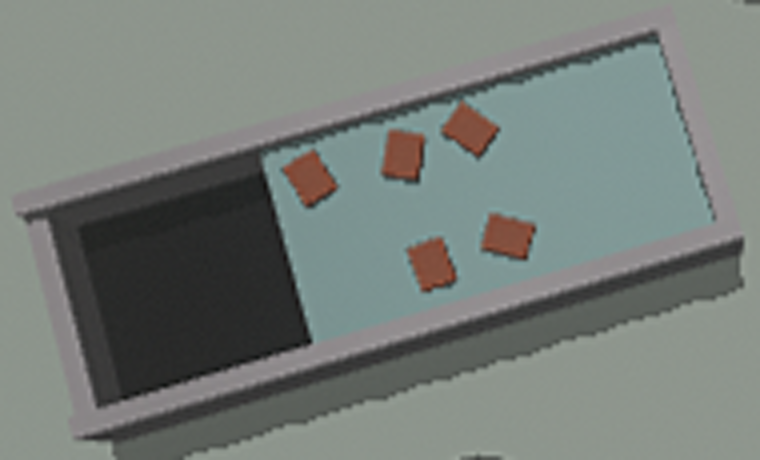

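View pics/c2.png

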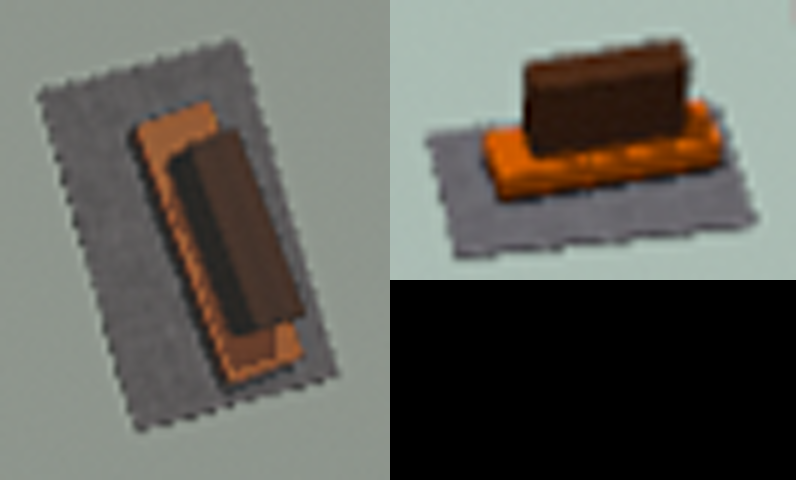

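View pics/c3.png

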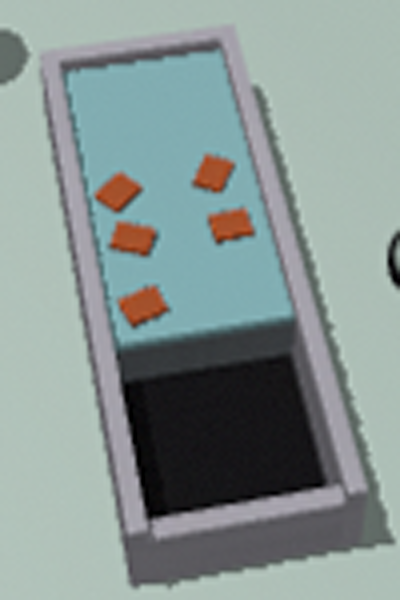

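Crops show the station, pad and scraper corners clearly; I'll fit poses to the corner pixels I read off.

```bash
cat > fit.py <<'E'
import numpy as np
from scipy.optimize import least_squares
from rig import camera_info
C={n:camera_info(n) for n in("side","top")}
def proj(n,P):
    M=np.linalg.inv(C[n]["cam_to_world"]);q=(M[:3,:3]@P.T).T+M[:3,3];q=q@C[n]["mtx"].T;return q[:,:2]/q[:,2:]
def world(p,L):
    c,s=np.cos(p[3]),np.sin(p[3]);return L@np.array([[c,s,0],[-s,c,0],[0,0,1]])+p[:3]
def fit(obs,p0,fixz=None):
    def full(v): return np.r_[v[:2],fixz,v[2]] if fixz is not None else v
    def res(v):
        out=[]
        for n,(off,f,pts) in obs.items():
            a=np.array(pts,float);uv=(a[:,3:]+.5)/f-.5+off
            out.append(proj(n,world(full(v),a[:,:3]/1000))-uv)
        return np.concatenate(out).ravel()
    r=least_squares(res,p0,loss="soft_l1");p=full(r.x)
    print(np.round(p[:3],4),"yaw",round(np.degrees(p[3]),2));print(np.round(res(r.x).reshape(-1,2),1).tolist());return p
E
python3 - <<'E'
from fit import *
P2=np.pi/2
st={"top":([90,140],4,[(-153,-75,62,668,11),(-153,75,62,743,240),(253,-75,62,14,197),(253,75,62,75,437),(110,-62,50,263,155),(-140,-62,62,657,31),(-140,62,62,716,222)]),
"side":([220,200],4,[(-153,-75,62,42,52),(-153,75,62,236,25),(253,75,62,364,492),(253,-75,62,128,533),(110,-62,50,119,350),(110,62,50,296,320),(-140,62,62,222,42)])}
fit(st,[.5,.1,.01,P2+.2])
pad={"top":([320,185],6,[(45,-75,4,39,91),(-45,-75,4,238,40),(-45,75,4,339,376),(45,75,4,138,431)]),
"side":([270,155],7,[(-45,-75,4,40,132),(45,-75,4,65,258),(45,75,4,367,220)])}
fit(pad,[.4,-.25,P2+.2],0.)
sc={"top":([320,185],6,[(17,-57,20,137,131),(-17,-57,20,211,100),(-17,57,20,300,358),(17,57,20,232,382),(11,-40,68,195,145),(-11,-40,68,238,130),(-11,40,68,303,316),(11,40,68,247,332)]),
"side":([270,155],7,[(11,-40,68,139,67),(11,40,68,297,55),(17,-57,0,110,198),(17,57,0,332,160),(17,-57,20,107,170)])}
fit(sc,[.4,-.25,P2+.2],.004)
for n in("top","side"): # per-camera pad/scraper
    fit({n:pad[n]},[.4,-.25,P2+.2],0.);fit({n:sc[n]},[.4,-.25,P2+.2],.004)
    fit({n:st[n]},[.5,.1,P2+.2],.008)
E
```

```text
[0.5706 0.0496 0.0034] yaw 105.86
[[1.0, -0.6], [0.3, 0.4], [-0.3, 0.3], [-0.1, 1.3], [-0.5, -0.0], [0.1, 0.9], [0.2, 1.3], [-0.6, 0.3], [-0.5, 0.3], [0.5, 0.2], [-0.6, 0.9], [-2.0, -0.6], [-0.7, -0.6], [-0.3, -0.3]]
[ 0.4856 -0.3104  0.    ] yaw 104.01
[[-0.2, 0.3], [-0.0, -0.1], [0.2, 0.2], [-0.1, 0.5], [-1.0, -0.2], [-0.3, -0.5], [-0.2, 0.2]]
[ 0.4804 -0.3195  0.004 ] yaw 107.02
[[0.0, -0.9], [0.3, 0.1], [0.9, 0.2], [-0.5, 0.5], [-1.1, -0.2], [0.4, -0.5], [1.0, 0.3], [1.6, 0.5], [0.1, 2.6], [0.6, 1.1], [-0.8, 0.7], [-0.6, 1.5], [-0.2, 0.4]]
[ 0.4862 -0.3105  0.    ] yaw 103.86
[[-0.1, 0.0], [0.1, -0.3], [0.2, 0.0], [-0.2, 0.2]]
[ 0.4805 -0.3186  0.004 ] yaw 106.62
[[-0.2, -1.0], [0.1, 0.1], [0.4, 0.3], [-1.1, 0.5], [-1.4, -0.3], [0.1, -0.6], [0.5, 0.3], [1.1, 0.5]]
[0.571 0.049 0.008] yaw 105.93
[[1.1, -1.4], [0.5, -0.2], [-0.9, -0.1], [-0.5, 1.1], [-0.8, -0.5], [0.2, 0.1], [0.5, 0.7]]
[ 0.4839 -0.3098  0.    ] yaw 104.03
[[-0.6, -0.0], [0.2, -0.4], [0.3, 0.4]]
[ 0.4806 -0.3255  0.004 ] yaw 108.59
[[0.3, 1.6], [0.6, -0.2], [-0.5, -0.2], [-0.6, 0.0], [0.1, -0.5]]
[0.5686 0.0524 0.008 ] yaw 105.77
[[-0.2, -0.0], [0.1, 0.0], [1.3, 0.4], [-0.2, 1.1], [-1.6, -0.6], [-0.0, -0.6], [0.3, -0.6]]
```

Call:
carry_out --deltas '[[[0.03,-0.015,0,0,0,0,-1],[0.12,-0.06,0,0,0,0,-1],[0.24,-0.12,0.02,0,0,0.001,-1],[0.38,-0.18,0.05,0,0,0.002,-1],[0.52,-0.25,0.08,0,0,0.003,-1],[0.66,-0.32,0.11,0,0,0.004,-1],[0.78,-0.37,0.14,0,0,0.004,-1],[0.86,-0.41,0.17,0,0,0.004,-1],[0.9,-0.43,0.19,0,0,0.004,-1],[0.9,-0.43,0.2,0,0,0.004,-1]]]'

```text
time_s: 1.03
position: [0.305, -0.4881, 0.1921]
tcp_rot: [[0.957, 0.292, -0.0], [0.292, -0.957, 0.001], [0.0, -0.001, -1.0]]
force: [-0.2, 0.3, 0.1]
opening: 0.997
grasp_force: 0.0
```

```bash
cat > plan.py <<'E'
# usage: plan.py x y z yaw [n] | done dx dy dz az : commanded pose tracking (x,y,z, yaw of tool x)
import sys,json,os,numpy as np
from rig import telemetry
F="cmd.json";c=np.array(json.load(open(F)) if os.path.exists(F) else [0.196,-0.593,0.223,18.265])
def R(t): t=np.radians(t);return np.array([[np.cos(t),np.sin(t),0],[np.sin(t),-np.cos(t),0],[0,0,-1]])
def done(c,d): return np.r_[c[:3]+R(c[3])@np.array(d[:3])*.15, c[3]-d[3]*360]
a=sys.argv[1:]
while a and a[0]=="done": c=done(c,list(map(float,a[1:5])));a=a[5:]
json.dump(list(c),open(F,"w"))
s=telemetry.read_state();r=s["tcp_rot"]
print("cmd",np.round(c,4),"meas",np.round(s["position"],4),round(np.degrees(np.arctan2(r[1,0],r[0,0])),2),"tilt",np.round(r[:2,2],4),"F",np.round(s["force"],1),"M",np.round(s["moment"],2),"open",round(s["opening"],3),"grip",round(s["grasp_force"],1),"t",round(s["time_s"],2))
if a:
    g=np.array(list(map(float,a[:4])));print("delta",np.round(R(c[3]).T@(g[:3]-c[:3])/.15,4),"az",round((c[3]-g[3])/360,5))
E
python3 plan.py done .9 -.43 .2 .004 0.4805 -0.319 0.13 16.8
```

```text
cmd [ 0.304  -0.4894  0.193  16.825 ] meas [ 0.305  -0.4881  0.1921] 16.96 tilt [-0.0003  0.0014] F [-0.2  0.3  0.1] M [-0.01 -0.02 -0.  ] open 0.997 grip 0.0 t 1.03
delta [ 1.4553 -0.747   0.42  ] az 7e-05
```

Call:
carry_out --deltas '[[[0.03,-0.015,0,0,0,0,-1],[0.12,-0.06,0,0,0,0,-1],[0.24,-0.12,0.02,0,0,0,-1],[0.38,-0.19,0.05,0,0,0,-1],[0.52,-0.26,0.08,0,0,0,-1],[0.66,-0.33,0.11,0,0,0,-1],[0.78,-0.39,0.14,0,0,0,-1],[0.86,-0.43,0.17,0,0,0,-1],[0.9,-0.45,0.19,0,0,0,-1],[0.9,-0.45,0.2,0,0,0,-1]]]'

```text
time_s: 1.87
position: [0.4143, -0.3853, 0.1622]
tcp_rot: [[0.957, 0.291, -0.0], [0.291, -0.957, 0.0], [-0.0, -0.001, -1.0]]
force: [0.1, -0.7, -0.6]
opening: 0.999
grasp_force: 0.0
```

Call:
carry_out --deltas '[[[0.03,-0.015,0,0,0,0,-1],[0.09,-0.04,0.02,0,0,0,-1],[0.18,-0.09,0.05,0,0,0,-1],[0.28,-0.14,0.09,0,0,0,-1],[0.38,-0.2,0.13,0,0,0,-1],[0.46,-0.24,0.17,0,0,0,-1],[0.52,-0.28,0.2,0,0,0,-1],[0.555,-0.297,0.22,0,0,0,-1],[0.555,-0.297,0.22,0,0,0,-1],[0.555,-0.297,0.22,0,0,0,-1]]]'

```text
time_s: 2.7
position: [0.4804, -0.3196, 0.1294]
tcp_rot: [[0.957, 0.29, -0.0], [0.29, -0.957, -0.0], [-0.0, 0.0, -1.0]]
force: [0.3, -0.1, -0.1]
opening: 0.996
grasp_force: 0.0
```

```bash
python3 plan.py done .9 -.45 .2 0 done .555 -.297 .22 0 0.4805 -0.319 0.030 16.8; python3 - <<'E'
from rig import capture
import cv2,numpy as np
t=capture("top")[:,:,::-1];s=capture("side")[:,:,::-1]
c=np.hstack([cv2.resize(t[170:270,310:410],(400,400),interpolation=2),cv2.resize(s[120:220,240:340],(400,400),interpolation=2)])
cv2.imwrite("pics/h1.png",c)
E
```

```text
cmd [ 0.4805 -0.319   0.13   16.825 ] meas [ 0.4804 -0.3196  0.1294] 16.85 tilt [-0.0003 -0.0002] F [ 0.3 -0.1 -0.1] M [-0.03 -0.02 -0.01] open 0.996 grip 0.0 t 2.7
delta [ 3.000e-04 -0.000e+00  6.667e-01] az 7e-05
```

View pics/h1.png

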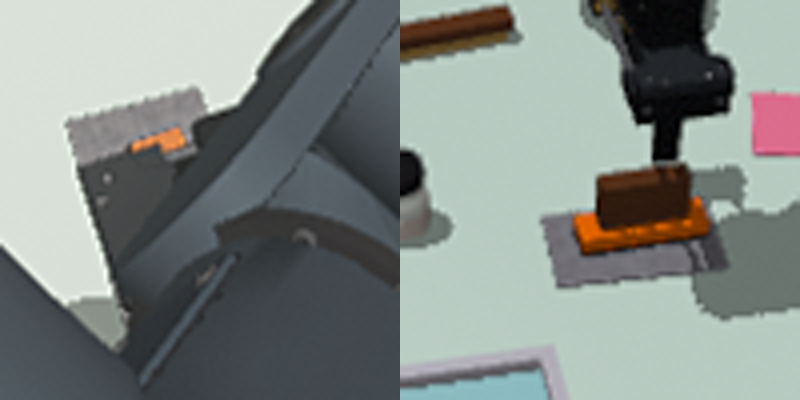

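Side view: the near finger tip (665,160) lies on the handle's middle line once perspective is allowed for. The grasp is aligned, so I'll descend.

Call:
carry_out --deltas '[[[0,0,0.05,0,0,0,-1],[0,0,0.13,0,0,0,-1],[0,0,0.22,0,0,0,-1],[0,0,0.32,0,0,0,-1],[0,0,0.42,0,0,0,-1],[0,0,0.51,0,0,0,-1],[0,0,0.59,0,0,0,-1],[0,0,0.64,0,0,0,-1],[0,0,0.66,0,0,0,-1],[0,0,0.66,0,0,0,-1]]]'

```text
time_s: 3.63
position: [0.48, -0.3194, 0.0298]
tcp_rot: [[0.957, 0.289, -0.001], [0.289, -0.957, 0.001], [-0.001, -0.001, -1.0]]
force: [-0.3, -0.0, 0.4]
opening: 0.998
grasp_force: 0.0
```

Call:
carry_out --deltas '[[[0,0,0,0,0,0,0.5],[0,0,0,0,0,0,1],[0,0,0,0,0,0,1],[0,0,0,0,0,0,1],[0,0,0,0,0,0,1],[0,0,0,0,0,0,1],[0,0,0,0,0,0,1],[0,0,0,0,0,0,1],[0,0,0,0,0,0,1],[0,0,0,0,0,0,1]]]'

```text
time_s: 4.47
position: [0.4804, -0.3195, 0.0305]
tcp_rot: [[0.957, 0.289, -0.0], [0.289, -0.957, 0.0], [-0.0, -0.0, -1.0]]
force: [-0.5, -0.3, 0.6]
opening: 0.323
grasp_force: 0.0
```

```bash
python3 plan.py done 0 0 .66 0
```

```text
cmd [ 0.4805 -0.319   0.031  16.825 ] meas [ 0.4804 -0.3195  0.0305] 16.83 tilt [-0.0001  0.0001] F [-0.5 -0.3  0.6] M [-0.02 -0.   -0.02] open 0.323 grip 0.0 t 4.47
```

Call:
carry_out --deltas '[[[0,0,0,0,0,0,1],[0,0,0,0,0,0,1],[0,0,0,0,0,0,1],[0,0,0,0,0,0,1],[0,0,-0.02,0,0,0,1],[0,0,-0.06,0,0,0,1],[0,0,-0.12,0,0,0,1],[0,0,-0.18,0,0,0,1],[0,0,-0.23,0,0,0,1],[0,0,-0.25,0,0,0,1]]]'

```text
time_s: 5.3
position: [0.4811, -0.3201, 0.0699]
tcp_rot: [[0.957, 0.29, 0.002], [0.29, -0.957, -0.002], [0.001, 0.003, -1.0]]
force: [-0.8, -0.3, -1.9]
opening: 0.253
grasp_force: 29.9
```

```bash
python3 plan.py done 0 0 -.25 0; python3 -c "
import numpy as np
t=np.radians(105.9);c,s=np.cos(t),np.sin(t)
for x in(-110,98):print(0.5706+c*x/1000,0.0496+s*x/1000)"
```

```text
cmd [ 0.4805 -0.319   0.0685 16.825 ] meas [ 0.4811 -0.3201  0.0699] 16.83 tilt [ 0.0021 -0.002 ] F [-0.8 -0.3 -1.9] M [-0.02 -0.01  0.01] open 0.253 grip 29.9 t 5.3
0.6007355140561675 -0.056191544050413246
0.5437519965681417 0.14385064833582273
```

```bash
python3 plan.py 0.6007 -0.0562 0.16 15.9
```

```text
cmd [ 0.4805 -0.319   0.0685 16.825 ] meas [ 0.4811 -0.3201  0.0699] 16.83 tilt [ 0.0021 -0.002 ] F [-0.8 -0.3 -1.9] M [-0.02 -0.01  0.01] open 0.253 grip 29.9 t 5.3
delta [ 1.2744 -1.4451 -0.61  ] az 0.00257
```

Call:
carry_out --deltas '[[[0,0,-0.04,0,0,0,1],[0,0,-0.14,0,0,0,1],[0,-0.02,-0.26,0,0,0,1],[0.04,-0.06,-0.38,0,0,0,1],[0.1,-0.14,-0.48,0,0,0,1],[0.18,-0.24,-0.56,0,0,0,1],[0.26,-0.35,-0.6,0,0,0,1],[0.33,-0.45,-0.61,0,0,0,1],[0.38,-0.52,-0.61,0,0,0,1],[0.4,-0.55,-0.61,0,0,0,1]]]'

```text
time_s: 6.13
position: [0.5139, -0.2212, 0.1598]
tcp_rot: [[0.957, 0.291, -0.0], [0.291, -0.957, 0.001], [-0.0, -0.001, -1.0]]
force: [-0.3, -0.1, -2.8]
opening: 0.252
grasp_force: 29.9
```

Call:
carry_out --deltas '[[[0.03,-0.03,0,0,0,0,1],[0.11,-0.11,0,0,0,0,1],[0.22,-0.22,0,0,0,0.0005,1],[0.34,-0.35,0,0,0,0.001,1],[0.47,-0.48,0,0,0,0.0015,1],[0.6,-0.61,0,0,0,0.002,1],[0.72,-0.73,0,0,0,0.0026,1],[0.81,-0.83,0,0,0,0.0026,1],[0.86,-0.88,0,0,0,0.0026,1],[0.874,-0.895,0,0,0,0.0026,1]]]'

```text
time_s: 6.97
position: [0.6012, -0.0556, 0.1591]
tcp_rot: [[0.961, 0.275, -0.0], [0.275, -0.961, 0.0], [-0.0, -0.0, -1.0]]
force: [-0.4, -0.4, -1.2]
opening: 0.251
grasp_force: 29.9
```

```bash
python3 plan.py done .4 -.55 -.61 0 done .874 -.895 0 .0026 .6007 -.0562 .105 15.9; python3 - <<'E'
from rig import capture
import cv2,numpy as np
t=capture("top")[:,:,::-1];s=capture("side")[:,:,::-1]
c=np.hstack([cv2.resize(t[120:270,200:300],(400,600),interpolation=2),cv2.resize(s[160:310,220:320],(400,600),interpolation=2)])
cv2.imwrite("pics/h2.png",c)
E
```

```text
cmd [ 0.6006 -0.0562  0.16   15.889 ] meas [ 0.6012 -0.0556  0.1591] 15.99 tilt [-0.0002  0.0001] F [-0.4 -0.4 -1.2] M [ 0.04  0.06 -0.07] open 0.251 grip 29.9 t 6.97
delta [ 4.000e-04 -1.000e-04  3.667e-01] az -3e-05
```

View pics/h2.png

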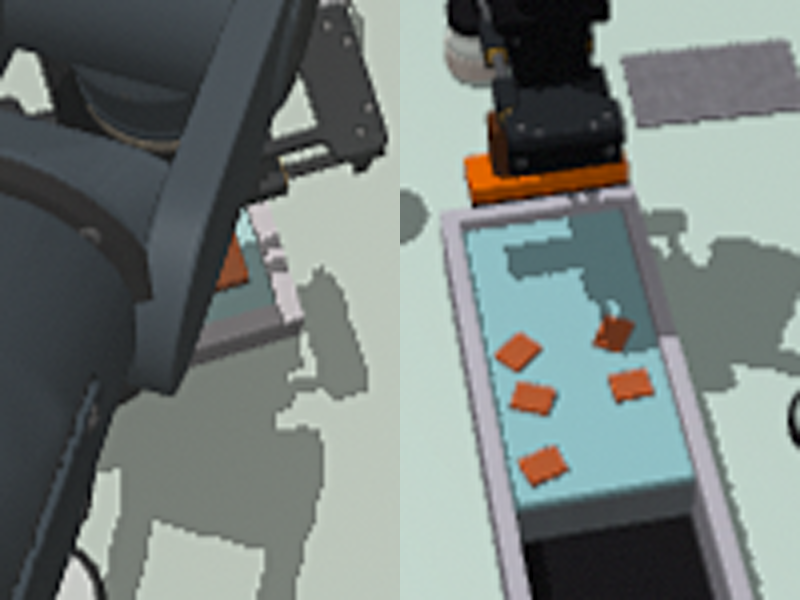

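Side view: the scraper is held level above the closed end, base front-face corners at about (472,204) and (629,186). I'll compare with the prediction for the lateral offset in the grip.

```bash
python3 - <<'E'
from fit import *
P=np.array([.6012,-.0556,.1591-.0265,np.radians(105.99)])
L=np.array([(17,-57,0),(17,57,0),(17,-57,20),(17,57,20),(-17,-57,20),(-17,57,20)])/1000
uv=proj("side",world(P,L));print(np.round((uv-[220,160]+.5)*4-.5+[400,0],1))
S=np.array([.5706,.0496,.0034,np.radians(105.88)])
L=np.array([(-153,-75,62),(-153,75,62),(-140,-62,62),(-140,62,62),(110,-62,50),(110,62,50),(110,-62,62),(110,62,62)])/1000
for z in(.003,.008):
  S[2]=z;uv=proj("side",world(S,L));print(np.round((uv-[220,160]+.5)*4-.5+[400,0],1).tolist())
E
python3 - <<'E'
from rig import capture
import cv2
s=capture("side")[:,:,::-1]
cv2.imwrite("pics/h3.png",cv2.resize(s[190:220,225:285],(780,390),interpolation=2))
E
```

```text
[[468.6 206.6]
 [626.6 184.5]
 [467.  187. ]
 [626.9 165. ]
 [460.3 153.1]
 [617.5 132. ]]
[[439.3, 213.6], [633.8, 186.7], [458.8, 223.7], [620.5, 201.1], [511.0, 508.2], [693.1, 478.0], [510.3, 497.9], [693.8, 467.8]]
[[438.9, 209.1], [633.9, 182.2], [458.4, 219.1], [620.6, 196.6], [510.7, 503.9], [693.4, 473.8], [510.0, 493.6], [694.1, 463.4]]
```

View pics/h3.png

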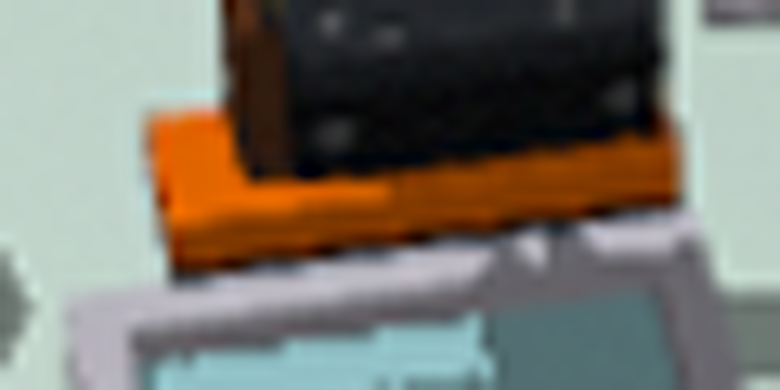

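Relative to the station (same camera bias on both) the scraper is centred to within about 1 mm. Next I'll lower it.

Call:
carry_out --deltas '[[[0,0,0.02,0,0,0,1],[0,0,0.07,0,0,0,1],[0,0,0.14,0,0,0,1],[0,0,0.21,0,0,0,1],[0,0,0.28,0,0,0,1],[0,0,0.34,0,0,0,1],[0,0,0.39,0,0,0,1],[0,0,0.42,0,0,0,1],[0,0,0.44,0,0,0,1],[0,0,0.44,0,0,0,1]]]'

```text
time_s: 7.95
position: [0.6002, -0.0566, 0.0927]
tcp_rot: [[0.962, 0.274, -0.001], [0.274, -0.962, 0.0], [-0.001, -0.001, -1.0]]
force: [0.5, 0.1, -2.2]
opening: 0.253
grasp_force: 29.9
```

Call:
carry_out --deltas '[[[0,0,0.004,0,0,0,1],[0,0,0.008,0,0,0,1],[0,0,0.012,0,0,0,1],[0,0,0.016,0,0,0,1],[0,0,0.02,0,0,0,1],[0,0,0.024,0,0,0,1],[0,0,0.028,0,0,0,1],[0,0,0.032,0,0,0,1],[0,0,0.036,0,0,0,1],[0,0,0.036,0,0,0,1]]]'

```text
time_s: 8.78
position: [0.6005, -0.0567, 0.088]
tcp_rot: [[0.962, 0.274, -0.0], [0.274, -0.962, 0.0], [-0.0, -0.0, -1.0]]
force: [0.8, 0.0, -1.3]
opening: 0.25
grasp_force: 29.9
```

```bash
python3 plan.py done 0 0 .44 0 done 0 0 .036 0
```

```text
cmd [ 0.6006 -0.0562  0.0886 15.889 ] meas [ 0.6005 -0.0567  0.088 ] 15.89 tilt [-0.0003  0.0001] F [ 0.8  0.  -1.3] M [-0.03  0.06 -0.01] open 0.25 grip 29.9 t 8.78
```

Call:
carry_out --deltas '[[[0,0,0.003,0,0,0,1],[0,0,0.006,0,0,0,1],[0,0,0.009,0,0,0,1],[0,0,0.012,0,0,0,1],[0,0,0.014,0,0,0,1],[0,0,0.014,0,0,0,1],[0,0,0.014,0,0,0,1],[0,0,0.014,0,0,0,1],[0,0,0.014,0,0,0,1],[0,0,0.014,0,0,0,1]]]'

```text
time_s: 9.62
position: [0.6006, -0.0567, 0.0861]
tcp_rot: [[0.962, 0.274, 0.0], [0.274, -0.962, -0.0], [0.0, 0.0, -1.0]]
force: [-1.4, -0.3, -1.6]
opening: 0.253
grasp_force: 29.9
```

Call:
carry_out --deltas '[[[0,0,0.003,0,0,0,1],[0,0,0.006,0,0,0,1],[0,0,0.008,0,0,0,1],[0,0,0.01,0,0,0,1],[0,0,0.01,0,0,0,1],[0,0,0.01,0,0,0,1],[0,0,0.01,0,0,0,1],[0,0,0.01,0,0,0,1],[0,0,0.01,0,0,0,1],[0,0,0.01,0,0,0,1]]]'

```text
time_s: 10.45
position: [0.6006, -0.0567, 0.0846]
tcp_rot: [[0.962, 0.274, 0.0], [0.274, -0.962, -0.0], [0.0, 0.0, -1.0]]
force: [0.7, -0.2, -1.9]
opening: 0.25
grasp_force: 29.9
```

Call:
carry_out --deltas '[[[0,0,0.003,0,0,0,1],[0,0,0.006,0,0,0,1],[0,0,0.008,0,0,0,1],[0,0,0.01,0,0,0,1],[0,0,0.01,0,0,0,1],[0,0,0.01,0,0,0,1],[0,0,0.01,0,0,0,1],[0,0,0.01,0,0,0,1],[0,0,0.01,0,0,0,1],[0,0,0.01,0,0,0,1]]]'

```text
time_s: 11.28
position: [0.6005, -0.0567, 0.0834]
tcp_rot: [[0.962, 0.274, 0.0], [0.274, -0.962, -0.0], [0.0, 0.0, -1.0]]
force: [-2.7, -0.0, 4.5]
opening: 0.25
grasp_force: 29.9
```

Call:
carry_out --deltas '[[[0,0,0.001,0,0,0,1],[0,0,0.002,0,0,0,1],[0,0,0.002,0,0,0,1],[0,0,0.002,0,0,0,1],[0,0,0.002,0,0,0,1],[0,0,0.002,0,0,0,1],[0,0,0.002,0,0,0,1],[0,0,0.002,0,0,0,1],[0,0,0.002,0,0,0,1],[0,0,0.002,0,0,0,1]]]'

```text
time_s: 12.12
position: [0.6006, -0.0567, 0.0834]
tcp_rot: [[0.962, 0.274, 0.0], [0.274, -0.962, -0.0], [0.0, 0.0, -1.0]]
force: [-1.3, -0.5, 7.2]
opening: 0.25
grasp_force: 29.9
```

```bash
python3 plan.py done 0 0 .014 0 done 0 0 .01 0 done 0 0 .01 0 done 0 0 .002 0 .5438 .1438 .083 15.889
```

```text
cmd [ 0.6006 -0.0562  0.0832 15.889 ] meas [ 0.6006 -0.0567  0.0834] 15.89 tilt [ 0.0002 -0.0001] F [-1.3 -0.5  7.2] M [0.09 0.41 0.01] open 0.25 grip 29.9 t 12.12
delta [ 6.0000e-04 -1.3863e+00  1.3000e-03] az 0.0
```

Call:
carry_out --deltas '[[[0,-0.01,0.001,0,0,0,1],[0,-0.03,0.002,0,0,0,1],[0,-0.05,0.002,0,0,0,1],[0,-0.07,0.002,0,0,0,1],[0,-0.09,0.002,0,0,0,1],[0,-0.11,0.002,0,0,0,1],[0,-0.13,0.002,0,0,0,1],[0,-0.15,0.002,0,0,0,1],[0,-0.17,0.002,0,0,0,1],[0,-0.19,0.002,0,0,0,1]]]'

```text
time_s: 12.95
position: [0.5952, -0.0308, 0.0835]
tcp_rot: [[0.961, 0.275, 0.005], [0.275, -0.961, -0.003], [0.004, 0.005, -1.0]]
force: [0.7, -3.0, 5.4]
opening: 0.249
grasp_force: 29.9
```

```bash
python3 plan.py done 0 -.19 .002 0
```

```text
cmd [ 0.5928 -0.0288  0.0829 15.889 ] meas [ 0.5952 -0.0308  0.0835] 15.97 tilt [ 0.0055 -0.0033] F [ 0.7 -3.   5.4] M [-0.77  0.05  0.19] open 0.249 grip 29.9 t 12.95
```

Call:
carry_out --deltas '[[[0,-0.02,0.001,0,0,0,1],[0,-0.04,0.001,0,0,0,1],[0,-0.06,0.001,0,0,0,1],[0,-0.08,0.001,0,0,0,1],[0,-0.1,0.001,0,0,0,1],[0,-0.12,0.001,0,0,0,1],[0,-0.14,0.001,0,0,0,1],[0,-0.16,0.001,0,0,0,1],[0,-0.18,0.001,0,0,0,1],[0,-0.2,0.001,0,0,0,1]]]'

```text
time_s: 13.78
position: [0.5873, -0.002, 0.0835]
tcp_rot: [[0.961, 0.275, 0.006], [0.275, -0.961, -0.003], [0.005, 0.005, -1.0]]
force: [2.6, -3.6, 5.9]
opening: 0.252
grasp_force: 29.9
```

Call:
carry_out --deltas '[[[0,-0.02,0,0,0,0,1],[0,-0.04,0,0,0,0,1],[0,-0.06,0,0,0,0,1],[0,-0.08,0,0,0,0,1],[0,-0.1,0,0,0,0,1],[0,-0.12,0,0,0,0,1],[0,-0.14,0,0,0,0,1],[0,-0.16,0,0,0,0,1],[0,-0.18,0,0,0,0,1],[0,-0.2,0,0,0,0,1]]]'

```text
time_s: 14.62
position: [0.5792, 0.0269, 0.0835]
tcp_rot: [[0.961, 0.275, 0.006], [0.275, -0.961, -0.003], [0.005, 0.005, -1.0]]
force: [1.6, -4.9, 6.7]
opening: 0.252
grasp_force: 29.9
```

```bash
python3 plan.py done 0 -.2 .001 0 done 0 -.2 0 0 .5438 .1438 .083 15.889
```

```text
cmd [ 0.5764  0.0289  0.0828 15.889 ] meas [0.5792 0.0269 0.0835] 15.99 tilt [ 0.0061 -0.0032] F [ 1.6 -4.9  6.7] M [-0.87 -0.04  0.17] open 0.252 grip 29.9 t 14.62
delta [ 6.000e-04 -7.963e-01 -1.700e-03] az 0.0
```

Call:
carry_out --deltas '[[[0,-0.02,0,0,0,0,1],[0,-0.04,0,0,0,0,1],[0,-0.06,0,0,0,0,1],[0,-0.08,0,0,0,0,1],[0,-0.1,0,0,0,0,1],[0,-0.12,0,0,0,0,1],[0,-0.14,0,0,0,0,1],[0,-0.16,0,0,0,0,1],[0,-0.18,0,0,0,0,1],[0,-0.2,0,0,0,0,1]]]'

```text
time_s: 15.45
position: [0.571, 0.0558, 0.0835]
tcp_rot: [[0.961, 0.275, 0.006], [0.275, -0.961, -0.003], [0.005, 0.005, -1.0]]
force: [2.3, -5.1, 6.5]
opening: 0.253
grasp_force: 29.9
```

Call:
carry_out --deltas '[[[0,-0.02,0,0,0,0,1],[0,-0.04,0,0,0,0,1],[0,-0.06,0,0,0,0,1],[0,-0.08,0,0,0,0,1],[0,-0.1,0,0,0,0,1],[0,-0.12,0,0,0,0,1],[0,-0.14,0,0,0,0,1],[0,-0.16,0,0,0,0,1],[0,-0.18,0,0,0,0,1],[0,-0.2,0,0,0,0,1]]]'

```text
time_s: 16.28
position: [0.5627, 0.0848, 0.0835]
tcp_rot: [[0.961, 0.275, 0.006], [0.276, -0.961, -0.003], [0.005, 0.004, -1.0]]
force: [2.2, -4.9, 6.7]
opening: 0.252
grasp_force: 29.9
```

Call:
carry_out --deltas '[[[0,-0.02,0,0,0,0,1],[0,-0.04,0,0,0,0,1],[0,-0.06,0,0,0,0,1],[0,-0.08,0,0,0,0,1],[0,-0.1,0,0,0,0,1],[0,-0.12,0,0,0,0,1],[0,-0.14,0,0,0,0,1],[0,-0.16,0,0,0,0,1],[0,-0.18,0,0,0,0,1],[0,-0.2,0,0,0,0,1]]]'

```text
time_s: 17.12
position: [0.5545, 0.1138, 0.0835]
tcp_rot: [[0.961, 0.275, 0.006], [0.275, -0.961, -0.002], [0.005, 0.004, -1.0]]
force: [1.7, -4.8, 7.0]
opening: 0.251
grasp_force: 29.9
```

```bash
python3 plan.py done 0 -.2 0 0 done 0 -.2 0 0 done 0 -.2 0 0 .5438 .1438 .083 15.889;  python3 - <<'E'
from rig import capture
import cv2,numpy as np
s=capture("side")[:,:,::-1]
cv2.imwrite("pics/h4.png",cv2.resize(s[210:335,225:325],(480,600),interpolation=2))
E
```

```text
cmd [ 0.5518  0.1155  0.0828 15.889 ] meas [0.5545 0.1138 0.0835] 15.99 tilt [ 0.0058 -0.0024] F [ 1.7 -4.8  7. ] M [-0.94 -0.01  0.15] open 0.251 grip 29.9 t 17.12
delta [ 0.0006 -0.1963 -0.0017] az 0.0
```

View pics/h4.png

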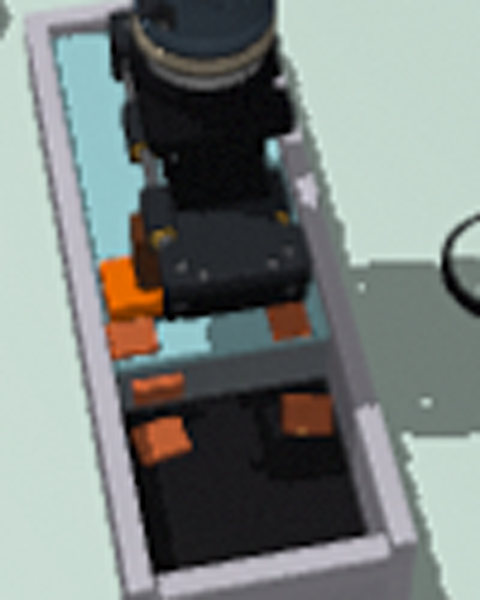

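Three chips are in the tray; two remain right in front of the block, just short of the edge. I'll finish the wipe.

Call:
carry_out --deltas '[[[0,-0.02,0,0,0,0,1],[0,-0.04,0,0,0,0,1],[0,-0.06,0,0,0,0,1],[0,-0.08,0,0,0,0,1],[0,-0.1,0,0,0,0,1],[0,-0.12,0,0,0,0,1],[0,-0.14,0,0,0,0,1],[0,-0.16,0,0,0,0,1],[0,-0.18,0,0,0,0,1],[0,-0.2,0,0,0,0,1]]]'

```text
time_s: 18.0
position: [0.546, 0.1428, 0.0835]
tcp_rot: [[0.961, 0.275, 0.005], [0.275, -0.961, -0.002], [0.005, 0.003, -1.0]]
force: [1.2, -4.2, 6.6]
opening: 0.247
grasp_force: 29.9
```

```bash
python3 plan.py done 0 -.2 0 0;  python3 - <<'E'
from rig import capture
import cv2,numpy as np
s=capture("side")[:,:,::-1]
cv2.imwrite("pics/h5.png",cv2.resize(s[250:335,235:325],(540,510),interpolation=2))
E
```

```text
cmd [ 0.5436  0.1443  0.0828 15.889 ] meas [0.546  0.1428 0.0835] 15.99 tilt [ 0.0054 -0.0021] F [ 1.2 -4.2  6.6] M [-0.96  0.04  0.15] open 0.247 grip 29.9 t 18.0
```

View pics/h5.png

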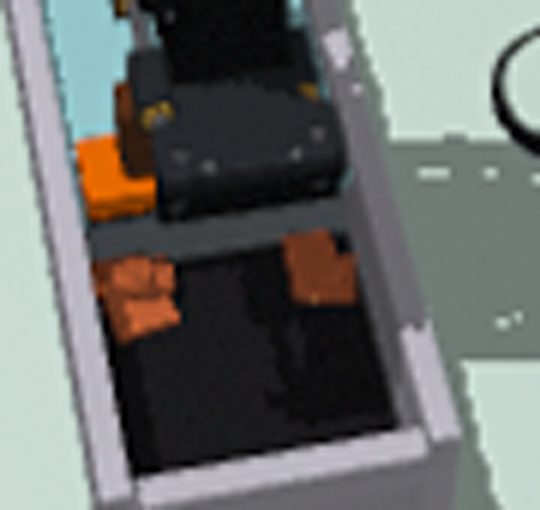

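All five chips lie in the tray (three at about (140,290), two at (320,270)) and the block front is just past the edge. Next I'll lift and return.

Call:
carry_out --deltas '[[[0,0,-0.005,0,0,0,1],[0,0,-0.02,0,0,0,1],[0,0,-0.06,0,0,0,1],[0,0,-0.12,0,0,0,1],[0,0,-0.2,0,0,0,1],[0,0,-0.3,0,0,0,1],[0,0,-0.4,0,0,0,1],[0,0,-0.48,0,0,0,1],[0,0,-0.53,0,0,0,1],[0,0,-0.55,0,0,0,1]]]'

```text
time_s: 18.88
position: [0.544, 0.1441, 0.1663]
tcp_rot: [[0.962, 0.274, 0.002], [0.274, -0.962, 0.0], [0.002, 0.0, -1.0]]
force: [-0.6, 0.6, -2.3]
opening: 0.25
grasp_force: 29.9
```

```bash
python3 plan.py done 0 0 -.55 0 .4856 -.3104 .165 14.0
```

```text
cmd [ 0.5436  0.1443  0.1652 15.889 ] meas [0.544  0.1441 0.1663] 15.89 tilt [0.0023 0.0004] F [-0.6  0.6 -2.3] M [ 0.01 -0.    0.  ] open 0.25 grip 29.9 t 18.88
delta [-1.2015e+00  2.8098e+00  1.7000e-03] az 0.00525
```

Call:
carry_out --deltas '[[[-0.01,0.03,0,0,0,0,1],[-0.05,0.12,0,0,0,0,1],[-0.1,0.24,0,0,0,0,1],[-0.16,0.37,0,0,0,0,1],[-0.22,0.51,0,0,0,0,1],[-0.28,0.65,0,0,0,0,1],[-0.33,0.77,0,0,0,0,1],[-0.37,0.86,0,0,0,0,1],[-0.39,0.92,0,0,0,0,1],[-0.4,0.935,0,0,0,0,1]]]'

```text
time_s: 19.72
position: [0.5238, -0.0091, 0.1642]
tcp_rot: [[0.962, 0.272, -0.001], [0.272, -0.962, -0.0], [-0.001, -0.0, -1.0]]
force: [1.2, 0.2, -1.4]
opening: 0.252
grasp_force: 29.9
```

Call:
carry_out --deltas '[[[-0.01,0.03,0,0,0,0,1],[-0.05,0.12,0,0,0,0,1],[-0.1,0.24,0,0,0,0,1],[-0.16,0.37,0,0,0,0,1],[-0.22,0.51,0,0,0,0,1],[-0.28,0.65,0,0,0,0,1],[-0.33,0.77,0,0,0,0,1],[-0.37,0.86,0,0,0,0,1],[-0.39,0.92,0,0,0,0,1],[-0.4,0.935,0,0,0,0,1]]]'

```text
time_s: 20.55
position: [0.5053, -0.1598, 0.1647]
tcp_rot: [[0.962, 0.273, 0.001], [0.273, -0.962, -0.0], [0.001, 0.001, -1.0]]
force: [-0.2, 0.2, -2.8]
opening: 0.251
grasp_force: 29.9
```

Call:
carry_out --deltas '[[[-0.01,0.03,0,0,0,0,1],[-0.05,0.12,0,0,0,0.001,1],[-0.1,0.24,0,0,0,0.002,1],[-0.16,0.37,0,0,0,0.003,1],[-0.22,0.51,0,0,0,0.004,1],[-0.28,0.65,0,0,0,0.005,1],[-0.33,0.77,0,0,0,0.0052,1],[-0.37,0.86,0,0,0,0.0052,1],[-0.39,0.92,0,0,0,0.0052,1],[-0.4015,0.94,0,0,0,0.0052,1]]]'

```text
time_s: 21.38
position: [0.4859, -0.3118, 0.1647]
tcp_rot: [[0.97, 0.242, 0.001], [0.242, -0.97, -0.0], [0.0, 0.0, -1.0]]
force: [0.4, -0.3, -1.6]
opening: 0.246
grasp_force: 29.9
```

```bash
python3 plan.py done -.4 .935 0 0  done -.4 .935 0 0 done -.4015 .94 0 .0052 .4856 -.3104 .037 14.0; python3 - <<'E'
# glass clear? terracotta/orange pixels on the glass; scraper base corners vs pad in the side view
from fit import *
from rig import capture
import cv2
s=capture("side").astype(int);m=((s[...,0]>120)&(s[...,0]-s[...,2]>70)).astype(np.uint8)
S=np.array([.5706,.0496,.0034,np.radians(105.88)])
q=lambda L:cv2.fillPoly(np.zeros(m.shape,np.uint8),[proj("side",world(S,np.array(L)/1000)).astype(np.int32)],1)
print("glass",(m&q([(-140,-62,50),(-140,62,50),(108,62,50),(108,-62,50)])).sum(),"tray",(m&q([(116,-62,10),(116,62,10),(240,62,10),(240,-62,10)])).sum())
E
```

```text
cmd [ 0.4856 -0.3104  0.1652 14.017 ] meas [ 0.4859 -0.3118  0.1647] 13.99 tilt [ 0.0005 -0.0003] F [ 0.4 -0.3 -1.6] M [-0.03  0.06 -0.01] open 0.246 grip 29.9 t 21.38
delta [-0.00e+00 -2.00e-04  8.55e-01] az 5e-05
glass 0 tray 168
```

Call:
carry_out --deltas '[[[0,0,0.04,0,0,0,1],[0,0,0.14,0,0,0,1],[0,0,0.26,0,0,0,1],[0,0,0.39,0,0,0,1],[0,0,0.52,0,0,0,1],[0,0,0.64,0,0,0,1],[0,0,0.74,0,0,0,1],[0,0,0.81,0,0,0,1],[0,0,0.84,0,0,0,1],[0,0,0.85,0,0,0,1]]]'

```text
time_s: 22.27
position: [0.4853, -0.3098, 0.0364]
tcp_rot: [[0.97, 0.243, -0.001], [0.243, -0.97, 0.002], [-0.001, -0.002, -1.0]]
force: [-0.1, 0.0, -1.5]
opening: 0.256
grasp_force: 29.9
```

Call:
carry_out --deltas '[[[0,0,0.005,0,0,0,1],[0,0,0.01,0,0,0,1],[0,0,0.015,0,0,0,1],[0,0,0.02,0,0,0,1],[0,0,0.025,0,0,0,1],[0,0,0.03,0,0,0,1],[0,0,0.034,0,0,0,1],[0,0,0.037,0,0,0,1],[0,0,0.037,0,0,0,1],[0,0,0.037,0,0,0,1]]]'

```text
time_s: 23.1
position: [0.4855, -0.3109, 0.0317]
tcp_rot: [[0.97, 0.242, -0.0], [0.242, -0.97, 0.0], [-0.0, -0.0, -1.0]]
force: [0.4, 0.5, -2.2]
opening: 0.248
grasp_force: 29.9
```

```bash
python3 plan.py done 0 0 .85 0 done 0 0 .037 0
```

```text
cmd [ 0.4856 -0.3104  0.0322 14.017 ] meas [ 0.4855 -0.3109  0.0317] 14.02 tilt [-0.0001  0.0001] F [ 0.4  0.5 -2.2] M [ 0.   -0.01  0.03] open 0.248 grip 29.9 t 23.1
```

Call:
carry_out --deltas '[[[0,0,0.003,0,0,0,1],[0,0,0.005,0,0,0,1],[0,0,0.007,0,0,0,1],[0,0,0.009,0,0,0,1],[0,0,0.01,0,0,0,1],[0,0,0.01,0,0,0,1],[0,0,0.01,0,0,0,1],[0,0,0.01,0,0,0,1],[0,0,0.01,0,0,0,1],[0,0,0.01,0,0,0,1]]]'

```text
time_s: 23.93
position: [0.4855, -0.3109, 0.0305]
tcp_rot: [[0.97, 0.242, 0.0], [0.242, -0.97, -0.0], [0.0, 0.0, -1.0]]
force: [-1.5, -0.2, 4.4]
opening: 0.251
grasp_force: 29.9
```

Call:
carry_out --deltas '[[[0,0,0,0,0,0,-0.5],[0,0,0,0,0,0,-1],[0,0,0,0,0,0,-1],[0,0,0,0,0,0,-1],[0,0,0,0,0,0,-1],[0,0,0,0,0,0,-1],[0,0,0,0,0,0,-1],[0,0,0,0,0,0,-1],[0,0,0,0,0,0,-1],[0,0,0,0,0,0,-1]]]'

```text
time_s: 24.77
position: [0.4855, -0.3109, 0.0303]
tcp_rot: [[0.97, 0.242, 0.0], [0.242, -0.97, -0.0], [0.0, 0.0, -1.0]]
force: [0.4, -0.1, 0.8]
opening: 0.921
grasp_force: 0.0
```

Call:
carry_out --deltas '[[[0,0,-0.02,0,0,0,-1],[0,0,-0.08,0,0,0,-1],[0,0,-0.18,0,0,0,-1],[0,0,-0.3,0,0,0,-1],[0,0,-0.44,0,0,0,-1],[0,0,-0.58,0,0,0,-1],[0,0,-0.72,0,0,0,-1],[0,0,-0.83,0,0,0,-1],[0,0,-0.91,0,0,0,-1],[0,0,-0.95,0,0,0,-1]]]'

```text
time_s: 25.6
position: [0.4863, -0.3116, 0.1756]
tcp_rot: [[0.97, 0.242, 0.003], [0.242, -0.97, -0.003], [0.002, 0.004, -1.0]]
force: [0.7, 0.1, -0.2]
opening: 1.0
grasp_force: 0.0
```

Call:
carry_out --deltas '[[[-0.03,0.03,0,0,0,0,-1],[-0.1,0.12,0,0,0,0,-1],[-0.2,0.24,0,0,0,0,-1],[-0.3,0.37,0,0,0,0,-1],[-0.4,0.5,0,0,0,0,-1],[-0.5,0.62,0,0,0,0,-1],[-0.57,0.72,0,0,0,0,-1],[-0.6,0.78,0,0,0,0,-1],[-0.6,0.8,0,0,0,0,-1],[-0.6,0.8,0,0,0,0,-1]]]'

```text
time_s: 26.43
position: [0.4271, -0.4494, 0.1721]
tcp_rot: [[0.971, 0.241, -0.0], [0.241, -0.971, 0.001], [-0.0, -0.001, -1.0]]
force: [0.9, -0.5, -0.8]
opening: 0.997
grasp_force: 0.0
```

```bash
python3 - <<'E'
# check scraper on pad: orange-base and grey-pad outlines in both cameras
from fit import *
from rig import capture,telemetry
import cv2
print(telemetry.read_state()["opening"],telemetry.read_state()["position"])
pad=np.array([.4856,-.3104,0,np.radians(104.0)])
base=np.array([(x,y,z) for x in(-17,17) for y in(-57,57) for z in(0,20)])/1000
hand=np.array([(x,y,z) for x in(-11,11) for y in(-40,40) for z in(20,68)])/1000
for n in("top","side"):
    im=capture(n).astype(int);m=(im[...,0]-im[...,2]>22).astype(np.uint8)
    uv=proj(n,pad[None,:3])[0].astype(int);w=np.zeros_like(m);cv2.circle(w,tuple(map(int,uv)),36,1,-1);m&=w
    y,x=np.nonzero(m);print(n,"obs",m.sum(),x.mean().round(2),y.mean().round(2),cv2.minAreaRect(np.c_[x,y].astype(np.float32)))
    p=pad.copy();p[2]=.004;k=np.zeros_like(m)
    for B in(base,hand): cv2.fillConvexPoly(k,cv2.convexHull(np.round(proj(n,world(p,B))).astype(np.int32)),1)
    y,x=np.nonzero(k);print(n,"pred",k.sum(),x.mean().round(2),y.mean().round(2),cv2.minAreaRect(np.c_[x,y].astype(np.float32)))
E
```

```text
0.9968156813666694 [ 0.42705029 -0.44944701  0.17206922]
top obs 274 348.99 210.65 ((349.3648986816406, 211.81080627441406), (23.232786178588867, 16.248245239257812), 72.89727020263672)
top pred 856 352.83 222.99 ((353.0377502441406, 223.13209533691406), (46.97731018066406, 18.95575523376465), 74.05460357666016)
side obs 543 298.53 174.24 ((297.8292541503906, 173.4634246826172), (18.773359298706055, 33.792049407958984), 83.6598129272461)
side pred 652 298.05 173.56 ((297.3000183105469, 172.89999389648438), (21.209938049316406, 34.35761642456055), 82.87498474121094)
```

```bash
python3 -c "
from rig import job;print(job.hand_in())"
```

```text
the job is handed in; nothing more can be done
None
```

The job is handed in: all five chips were wiped into the catch tray with a light press (about 8–9 N at the readings), and the scraper is back on its grey pad, released. The side camera shows it about 1–2 mm from centre and lined up with the pad to within a degree; the arm blocked most of the top view of it.

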